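Move the sprouted seedlings from the propagator to their saucers and cover the smallest

TASK

Three of the pots in the propagator tray have come up: take out each pot that shows a green seedling and stand it upright in the middle of the saucer of its own colour, then put the clear cloche over the smallest seedling (the one in the yellow pot) so that it stands flat inside the yellow saucer with the pot under it. Carry the seedlings upright and set everything down gently, without dropping it. Leave the pots with nothing showing, and the saucers, where they are.

Things in the scene. Friction and masses are not known exactly. Their poses are not given: they have to be found in the camera images.
- pot_red: Red pot WITH a seedling: round plastic pot 53 mm high, 50 mm across its upright collar (its top 19 mm), 39 mm at the foot, filled with a brown coir plug, 90 g; from its middle grows a leafy green seedling 48 mm across, to 85 mm above the foot; grip it by the collar. Starts in one of six places in the propagator tray. Origin: centre of its underside, z up.
- sown_red: Red pot with NOTHING showing, only bare coir: round plastic pot 53 mm high, 50 mm across its upright collar (its top 19 mm), 39 mm at the foot, filled with a brown coir plug, 90 g. Stays in its place in the propagator, a black and green tray (floor 5 mm thick, walls 26 mm high, 55 mm or more from any pot's middle) with six places about 100 mm apart, 2 rows of 3. Origin: centre of its underside, z up.
- pot_blue: Blue pot WITH a seedling: round plastic pot 53 mm high, 50 mm across its upright collar (its top 19 mm), 39 mm at the foot, filled with a brown coir plug, 90 g; from its middle grows a leafy green seedling 48 mm across, to 85 mm above the foot; grip it by the collar. Starts in one of six places in the propagator tray. Origin: centre of its underside, z up.
- sown_blue: Blue pot with NOTHING showing, only bare coir: round plastic pot 53 mm high, 50 mm across its upright collar (its top 19 mm), 39 mm at the foot, filled with a brown coir plug, 90 g. Stays in its place in the propagator, a black and green tray (floor 5 mm thick, walls 26 mm high, 55 mm or more from any pot's middle) with six places about 100 mm apart, 2 rows of 3. Origin: centre of its underside, z up.
- pot_yellow: Yellow pot WITH a seedling: round plastic pot 53 mm high, 50 mm across its upright collar (its top 19 mm), 39 mm at the foot, filled with a brown coir plug, 90 g; from its middle grows the smallest seedling, two light-green seed leaves 26 mm across, to 68 mm above the foot; grip it by the collar. Starts in one of six places in the propagator tray. Origin: centre of its underside, z up.
- sown_yellow: Yellow pot with NOTHING showing, only bare coir: round plastic pot 53 mm high, 50 mm across its upright collar (its top 19 mm), 39 mm at the foot, filled with a brown coir plug, 90 g. Stays in its place in the propagator, a black and green tray (floor 5 mm thick, walls 26 mm high, 55 mm or more from any pot's middle) with six places about 100 mm apart, 2 rows of 3. Origin: centre of its underside, z up.
- saucer_red: Red round plastic saucer, loose on the board left of the tray, 116 mm across, 16 mm high; its flat inner floor is 98 mm across and 4 mm above the underside; 150 g. Origin: centre of its underside, z up. Saucers and cloche start in four places about 170 mm apart, in any arrangement.
- saucer_blue: Blue round plastic saucer, loose on the board left of the tray, 116 mm across, 16 mm high; its flat inner floor is 98 mm across and 4 mm above the underside; 150 g. Origin: centre of its underside, z up. Saucers and cloche start in four places about 170 mm apart, in any arrangement.
- saucer_yellow: Yellow round plastic saucer, loose on the board left of the tray, 116 mm across, 16 mm high; its flat inner floor is 98 mm across and 4 mm above the underside; 150 g. Origin: centre of its underside, z up. Saucers and cloche start in four places about 170 mm apart, in any arrangement.
- cloche: Clear plastic bell, open below, white knob and foot ring; 130 mm high, 85 mm across the ring; inside 77 mm across up to 62 mm height, closed at 84 mm. The knob is an upright cylinder 22 mm across from 100 to 130 mm height; the dome below it tops out at 94 mm. 90 g. Origin: centre of its open underside, z up. Starts empty on the board.
Mind the look-alikes: they are no part of the job. Leave any blue look-alike of the cloche alone.

How it is judged (in metres and radians):
At the end, for the whole second after the job is handed in: Each seedling pot stands upright and still on the floor of the saucer of its colour, within 15 mm of its middle; the cloche stands upright on the yellow saucer's floor, within 16 mm of the pot's middle; saucers moved under 40 mm, the bare pots upright and moved under 20 mm (horizontal distance between pot_red and saucer_red below 0.015 m and z of pot_red in the frame of saucer_red between 0.001 and 0.009 m and angle between each of pot_red, saucer_red, sown_red, pot_blue, saucer_blue, sown_blue, pot_yellow, saucer_yellow, sown_yellow, cloche's own z axis and vertical below 0.1 rad and linear speed of each of pot_red, pot_blue, pot_yellow, cloche below 0.02 m/s and distance of each of saucer_red, saucer_blue, saucer_yellow from where it was at the start of the episode below 0.04 m and distance of each of sown_red, sown_blue, sown_yellow from where it was at the start of the episode below 0.02 m and horizontal distance between pot_blue and saucer_blue below 0.015 m and z of pot_blue in the frame of saucer_blue between 0.001 and 0.009 m and horizontal distance between pot_yellow and saucer_yellow below 0.015 m and z of pot_yellow in the frame of saucer_yellow between 0.001 and 0.009 m and horizontal distance between cloche and pot_yellow below 0.016 m and z of cloche in the frame of saucer_yellow between 0.001 and 0.009 m); the robot touches nothing.
It fails at once if a pot with nothing showing is shifted by more than 20 mm or tipped by more than 20 degrees (distance of any of sown_red, sown_blue, sown_yellow from where it was at the start of the episode above 0.02 m or angle between any of sown_red, sown_blue, sown_yellow's own z axis and vertical above 0.35 rad).
It fails at once if a seedling is tipped by more than 30 degrees (angle between any of pot_red, pot_blue, pot_yellow's own z axis and vertical above 0.52 rad).
It fails at once if a seedling or the cloche is dropped from more than about 20 mm ((linear speed of pot_red above 0.65 m/s and contact force between pot_red and the fingers below 0.05 N) or (linear speed of pot_blue above 0.65 m/s and contact force between pot_blue and the fingers below 0.05 N) or (linear speed of pot_yellow above 0.65 m/s and contact force between pot_yellow and the fingers below 0.05 N) or (linear speed of cloche above 0.65 m/s and contact force between cloche and the fingers below 0.05 N)).
It fails at once if a saucer is pushed more than 40 mm from its place (distance of any of saucer_red, saucer_blue, saucer_yellow from where it was at the start of the episode above 0.04 m).
It also fails if it takes over 123 s, if anything falls off the work surface, if the arm or the gripper's body presses on something with over 40 N, if the wrist force passes 120 N, or if a joint passes its speed limit or range.

ROBOT

A 7-joint arm with a two-finger parallel gripper is mounted at the origin on the work surface. World frame = base frame: x ahead of the robot, y to its left, z up, the work surface at z = 0. Lengths are in mm, angles in rad, forces in N, time in s.
With the tool pointing down it reaches from about 425 to 950 mm from the base axis. Payload 16.7 kg.
Tool frame: the origin (TCP) lies on the centre line of the jaws, within the pads' length; the fingertips stand 19 mm ahead of it and the grasp point (between the pads) is the TCP; z points along the fingers, y is the line along which they close (so a half turn about z gives the same grasp; the last joint's range is limited). The gripper opens to 94 mm and grips with 3 to 60 N. Pads are 16 mm wide; open, the fingers measure 119 mm over their backs; the gripper's body (75 mm by 177 mm) begins 78 mm behind the grasp point.
Start: joints at [1.196, 0.426, 0.074, 1.606, -0.034, 1.111, -0.067], TCP at [150.436, -657.985, 224.467] pointing down, gripper open.
Joint ranges: [-2.85, 2.85], [-0.5, 2.14], [-1.23, 1.37], [0.21, 2.46], [-1.02, 4.16], [0.16, 2.05], [-2.73, 2.73]. Speed limits (rad/s): [1.89, 1.89, 2.39, 2.39, 3.01, 3.01, 3.01].

INTERFACE

Orientations are given as a unit quaternion [x, y, z, w].
In Python, from station import r, viewer, job_done gives the robot as it stands.
- The arm moves only by the tool move_arm, never from a script. Its argument "commands" is a list of rows, each an object with "angular": the turn, a rotation vector about the tool's x, y, z in degrees, a list of three; "offset": the shift along the tool's x, y, z in cm, a list of three; "claw": the finger opening in cm, from 0 to 9.4. In form: [{"angular": [wx, wy, wz], "offset": [x, y, z], "claw": claw}, ...]. A call has exactly 8 rows; each row shifts and turns the commanded pose from where the row before left it, along the tool's axes as they then stand; what a row does not reach is not made up. A row lasts 1/10 s, in which the tool goes at most 50 mm and 8.59 degrees, less where a joint would pass 70% of its speed; a pose out of reach is approached as far as the arm can. A call with a gripper value outside its range is refused whole. The fingers move at their own pace and stop on an object; the grip force is fixed at half the most. Time passes only in rows, so rows that do not move let the fingers close, or fill a call up. It gives the time, the measured TCP pose, the force, the opening and the grip force at its end, in the units of the state.
- r.sense(): the state, without advancing time (a new reading comes with each control period).
- viewer.grab_frame(name): name is "scene" or "top" or "wrist"; returns (picture, depth): 480x640x3 uint8, blue, green, red; 480x640 float32, mm along the optical axis (not along the pixel's ray), 0 where there is no reading.
- viewer.camera_model(name): a dict with "fx", "fy", "cx", "cy" (pixels), "R" (3x3) and "t" (3): a world point X has camera coordinates R X + t; the wrist camera has in their place "hand_eye" (4x4, takes a point from camera to tool coordinates, whose origin is the TCP and whose axes are the flange's). Camera axes: x right, y down, z forward; pixel columns grow to the right and rows downward; lengths in mm; the calibration is good to about 2 mm. The wrist camera is an equidistant fisheye: a pixel r from the principal point sees the ray r / f radians off the axis. A picture is of the moment at which its call begins: read the wrist's pose just before it. camera_model takes no time and is no camera call.
- job_done(): hands the job in; it is judged then, once.
The state is a dict: "time": time; "joint_pos": joint angles; "qvel": joint speeds; "joint_efforts": joint torques, N m; "position": TCP position; "tool_rot": TCP orientation; "ft_force": force on the tool from outside, world axes, zero at the start; "ft_torque": the same for the moment, N m; "finger_gap": finger opening in mm; "grasp_force": force on a finger pad.
Only numpy, scipy, OpenCV 4.12 (cv2) and the standard library are available. Lean on these libraries where they do the work, as an engineer would, in place of code of your own. Each camera call takes 0.05 s, during which the arm holds its last target. There are 200 camera calls.

## Working session

There is one attempt and no reset: what is moved stays moved. The work goes in short steps, Python scripts to look and compute and a tool call to move; the robot and the scene stay as the last step left them, time stands still between calls to the robot, and variables do not carry over. Pictures are saved under pics/ and viewed, at most 14 in all, crops included, and the job is handed in when it is done.

Besides the shell and the picture viewer there is one more tool, called after ">>>" as name([rows], argument=value, ...), one row to a line, values as JSON. move_arm: Moves the arm, as the interface text tells. Its arguments: {"type":"object","properties":{"commands":{"type":"array"}},"required":["commands"]}

```bash
mkdir -p pics; ls
python3 - <<'E'
from station import r,viewer
import cv2,numpy as np
for n in("top","scene"):
    p,d=viewer.grab_frame(n); cv2.imwrite(f"pics/{n}0.png",p); np.save(f"{n}d0.npy",d)
    print(n,viewer.camera_model(n))
print(viewer.camera_model("wrist"));print(r.sense())
E
```

```text
pics
top {'fx': 471.55927287239825, 'fy': 471.55927287239825, 'cx': 321.2181919202162, 'cy': 240.49080850277485, 'R': array([[ 0.02660127, -0.99964062, -0.00331689],
       [-0.99563261, -0.02619729, -0.08960698],
       [ 0.08948788,  0.00568607, -0.99597168]]), 't': array([ 114.02211153,  395.60145665, 1233.53963413])}
scene {'fx': 434.69116319085873, 'fy': 434.69116319085873, 'cx': 323.2073807975063, 'cy': 233.68078088219724, 'R': array([[ 7.67071026e-01,  6.41562040e-01, -4.36836793e-04],
       [ 3.97286970e-01, -4.75542762e-01, -7.84870782e-01],
       [-5.03751034e-01,  6.01878086e-01, -6.19659313e-01]]), 't': array([-363.25190171,  -61.31255659, 1381.41604318])}
{'fx': 371.64829954431775, 'fy': 371.64829954431775, 'cx': 315.3929155450789, 'cy': 237.26482036796745, 'hand_eye': array([[-8.04820854e-04, -9.73710414e-01, -2.27788021e-01,
         6.58084065e+01],
       [ 9.99999577e-01, -8.85144598e-04,  2.50469707e-04,
        -1.09159021e+00],
       [-4.45510298e-04, -2.27787723e-01,  9.73710714e-01,
        -1.61204784e+02],
       [ 0.00000000e+00,  0.00000000e+00,  0.00000000e+00,
         1.00000000e+00]])}
{'time': 0.1, 'joint_pos': array([ 1.19648494,  0.4266422 ,  0.07384685,  1.60650526, -0.03411145,
        1.11079185, -0.06708062]), 'qvel': array([ 0.00016406, -0.00049492, -0.00051317, -0.00117892,  0.00113375,
        0.00082243, -0.00101483]), 'joint_efforts': array([ 7.33752502e-03, -9.37464309e+01,  3.67678061e+00, -4.55045843e+01,
       -4.84960014e-02,  1.68067915e-02,  1.12932162e-04]), 'position': array([ 150.37817883, -657.67531831,  223.88027855]), 'tool_rot': array([ 9.93689576e-01,  1.12163861e-01, -9.12297776e-05, -5.36182618e-04]), 'ft_force': array([ 0.33065771,  0.29205072, -0.31498948]), 'ft_torque': array([-0.0504315 ,  0.0234153 ,  0.00090127]), 'grasp_force': 0.0, 'finger_gap': 93.99013769083967}
```

View pics/top0.png

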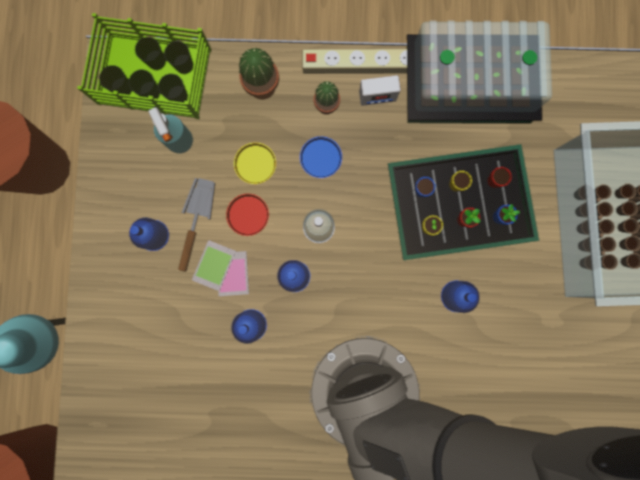

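View pics/scene0.png

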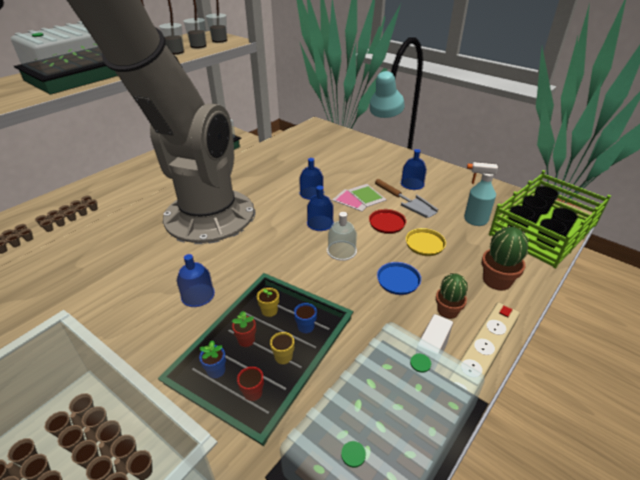

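Candidates: seedling pots are yellow (432,225), red (471,216) and blue (509,214). The bare pots are blue (425,186), yellow (461,181) and red (501,177). The clear cloche is at (319,225), and the blue bells at (149,233), (293,276), (249,326) and (460,296) are look-alikes to leave. I'll check this in a close crop.

```bash
cat > h.py <<'E'
import numpy as np,cv2
from station import r,viewer
from scipy.spatial.transform import Rotation as Ro
def px2w(n,u,v,z):
    m=viewer.camera_model(n);R=m["R"];c=-R.T@m["t"]
    d=R.T@np.array([(u-m["cx"])/m["fx"],(v-m["cy"])/m["fy"],1]);return c+d*(z-c[2])/d[2]
def wrist2w(u,v,z,s):
    m=viewer.camera_model("wrist");x=np.array([u-m["cx"],v-m["cy"]])/m["fx"];t=np.hypot(*x)
    d=np.r_[x/max(t,1e-9)*np.sin(t),np.cos(t)];H=m["hand_eye"];T=Ro.from_quat(s["tool_rot"]).as_matrix()
    c=T@H[:3,3]+s["position"];d=T@H[:3,:3]@d;return c+d*(z-c[2])/d[2]
def w2wrist(P,s):
    m=viewer.camera_model("wrist");H=m["hand_eye"];T=Ro.from_quat(s["tool_rot"]).as_matrix()
    p=H[:3,:3].T@(T.T@(np.array(P)-s["position"])-H[:3,3]);t=np.arctan2(np.hypot(*p[:2]),p[2])
    return p[:2]/np.hypot(*p[:2])*t*m["fx"]+[m["cx"],m["cy"]]
E
python3 - <<'E'
from h import *
p=cv2.imread("pics/top0.png")
cv2.imwrite("pics/c1.png",cv2.resize(p[130:260,222:542],None,fx=2.5,fy=2.5,interpolation=cv2.INTER_CUBIC))
for n,u,v,z in [("py",432,225,58),("pr",471,216,58),("pb",509,214,58),("sb",425,186,58),("sy",461,181,58),("sr",501,177,58),("Sy",255.5,164,16),("Sb",321,157.5,16),("Sr",248,215,16),("cloche_knob",319,220,130)]: print(n,px2w("top",u,v,z).round())
E
```

```text
py [ 436. -160.   58.]
pr [ 462. -260.   58.]
pb [ 470. -358.   58.]
sb [ 538. -141.   58.]
sy [ 553. -234.   58.]
sr [ 567. -338.   58.]
Sy [595. 307.  16.]
Sb [618. 131.  16.]
Sr [456. 322.  16.]
cloche_knob [432. 131. 130.]
```

View pics/c1.png

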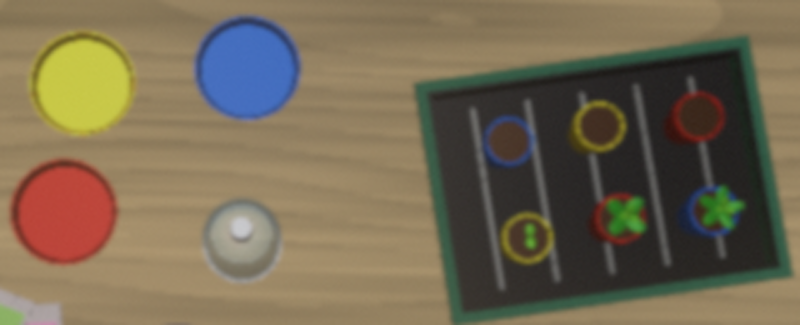

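The crop confirms the choice: seedlings in yellow (527,238), red (620,218) and blue (712,211), and the clear cloche's knob at (241,228). Next I'll refine the positions and check obstacle heights.

Run:
```python
from h import *
for n,u,v,z in [("py",432.8,225.2,58),("pr",470,217.3,58),("pb",507,214.4,58),("Sy",254.8,163.2,16),("Sb",321.2,157.2,16),("Sr",247.6,214.8,16),("knob",318.4,221.2,130)]: print(n,px2w("top",u,v,z).round())
d=np.load("topd0.npy");m=viewer.camera_model("top");v,u=np.mgrid[0:480,0:640]
P=(np.stack([(u-m["cx"])/m["fx"]*d,(v-m["cy"])/m["fy"]*d,d],-1)-m["t"])@m["R"]
for a in [(600,130),(600,290),(560,290),(630,200),(258,72),(327,90),(480,40),(460,290),(152,115)]: 
  w=P[a[1]-8:a[1]+9,a[0]-8:a[0]+9].reshape(-1,3); print(a,w[w[:,2].argmax()].round())
```

```text
py [ 436. -162.   58.]
pr [ 459. -258.   58.]
pb [ 469. -353.   58.]
Sy [597. 309.  16.]
Sb [618. 131.  16.]
Sr [456. 323.  16.]
knob [429. 132. 130.]
(600, 130) [ 665. -535.  176.]
(600, 290) [ 280.  117. 1264.]
(560, 290) [ 280.  117. 1264.]
(630, 200) [ 520. -697.   49.]
(258, 72) [ 280.  117. 1264.]
(327, 90) [ 280.  117. 1264.]
(480, 40) [ 280.  117. 1264.]
(460, 290) [ 256. -230.  130.]
(152, 115) [ 280.  117. 1264.]
```

>>> move_arm([
  {"angular": [0, 0, 6.45], "offset": [0, 0, 0], "claw": 9.4},
  {"angular": [0, 0, 6.45], "offset": [0, 0, 0], "claw": 9.4},
  {"angular": [0, 0, 0], "offset": [0, 0, -3], "claw": 9.4},
  {"angular": [0, 0, 0], "offset": [0, 0, -3], "claw": 9.4},
  {"angular": [0, 0, 0], "offset": [1, -1, 0], "claw": 9.4},
  {"angular": [0, 0, 0], "offset": [3, -3, 0], "claw": 7},
  {"angular": [0, 0, 0], "offset": [3.3, -3.3, 0], "claw": 7},
  {"angular": [0, 0, 0], "offset": [3.3, -3.3, 0], "claw": 7},
])

```text
time: 0.9
position: [257.3, -550.4, 283.8]
tool_rot: [1.0, -0.0, -0.0, -0.0]
ft_force: [1.3, -1.0, -0.4]
finger_gap: 73.1
grasp_force: 0.0
```

>>> move_arm([
  {"angular": [0, 0, 0], "offset": [3.5, -3.3, 0], "claw": 7},
  {"angular": [0, 0, 0], "offset": [3.5, -3.3, 0], "claw": 7},
  {"angular": [0, 0, 0], "offset": [3.5, -3.3, 1], "claw": 7},
  {"angular": [0, 0, 0], "offset": [3.5, -3.3, 2], "claw": 7},
  {"angular": [0, 0, 0], "offset": [3.5, -3.3, 2], "claw": 7},
  {"angular": [0, 0, 0], "offset": [2.5, -2.2, 2], "claw": 7},
  {"angular": [0, 0, 0], "offset": [1.2, -1, 1], "claw": 7},
  {"angular": [0, 0, 0], "offset": [0, 0, 0], "claw": 7},
])

```text
time: 1.7
position: [466.5, -355.6, 204.3]
tool_rot: [1.0, 0.002, -0.001, -0.001]
ft_force: [-0.7, -0.4, 0.9]
finger_gap: 69.8
grasp_force: 0.0
```

Run:
```python
from h import *
s=r.sense();p,d=viewer.grab_frame("wrist");cv2.imwrite("pics/w1.png",p);print(s["position"],s["qvel"].round(3),s["joint_pos"].round(2))
import pickle;pickle.dump(s,open("s.pkl","wb"))
for P in [(469,-353,58),(459,-258,58)]:print(w2wrist(P,s))
```

```text
[ 466.5073968  -355.56028003  204.29688876] [ 0.042 -0.03   0.046 -0.019  0.002  0.028  0.038] [ 0.62  0.31 -0.09  1.82  0.03  1.02 -1.05]
[313.93392793 226.72413048]
[205.54376398 237.94320718]
```

View pics/w1.png

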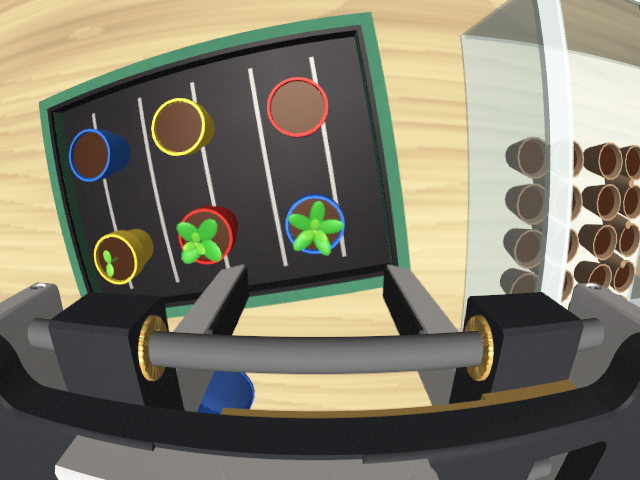

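The wrist view shows the rim centres of the blue pot at (315,224), the red at (207,236) and the yellow at (117,259). Blue matches my prediction.

Run:
```python
from h import *
import pickle;s=pickle.load(open("s.pkl","rb"))
for a in [(315,224),(207,236),(117,258.5)]:print(wrist2w(*a,58,s).round(1))
```

```text
[ 471.3 -353.9   58. ]
[ 460.8 -259.5   58. ]
[ 438.5 -164.4   58. ]
```

>>> move_arm([
  {"angular": [0, 0, 0], "offset": [0.2, -0.15, 2], "claw": 7},
  {"angular": [0, 0, 0], "offset": [0, 0, 3.5], "claw": 7},
  {"angular": [0, 0, 0], "offset": [0, 0, 3.5], "claw": 7},
  {"angular": [0, 0, 0], "offset": [0, 0, 3], "claw": 7},
  {"angular": [0, 0, 0], "offset": [0, 0, 2.5], "claw": 7},
  {"angular": [0, 0, 0], "offset": [0, 0, 1], "claw": 7},
  {"angular": [0, 0, 0], "offset": [0, 0, 0], "claw": 7},
  {"angular": [0, 0, 0], "offset": [0, 0, 0], "claw": 4},
])

```text
time: 2.55
position: [467.8, -357.4, 52.4]
tool_rot: [1.0, -0.001, 0.0, 0.0]
ft_force: [0.2, 0.6, -0.3]
finger_gap: 65.1
grasp_force: 0.0
```

>>> move_arm([
  {"angular": [0, 0, 0], "offset": [0, 0, 0], "claw": 4},
  {"angular": [0, 0, 0], "offset": [0, 0, 0], "claw": 4},
  {"angular": [0, 0, 0], "offset": [0, 0, 0], "claw": 4},
  {"angular": [0, 0, 0], "offset": [0, 0, 0], "claw": 4},
  {"angular": [0, 0, 0], "offset": [0, 0, -0.5], "claw": 4},
  {"angular": [0, 0, 0], "offset": [0, 0, -1.5], "claw": 4},
  {"angular": [0, 0, 0], "offset": [0, 0, -2], "claw": 4},
  {"angular": [0, 0, 0], "offset": [0, 0, -2], "claw": 4},
])

```text
time: 3.35
position: [467.8, -356.3, 112.9]
tool_rot: [1.0, -0.0, 0.0, 0.0]
ft_force: [-0.4, 0.1, -0.7]
finger_gap: 49.4
grasp_force: 30.0
```

>>> move_arm([
  {"angular": [0, 0, 0], "offset": [0, 0, -3], "claw": 4},
  {"angular": [0, 0, 0], "offset": [0.3, -0.5, -3], "claw": 4},
  {"angular": [0, 0, 0], "offset": [1, -1.5, -1], "claw": 4},
  {"angular": [0, 0, 0], "offset": [1, -2.5, 0], "claw": 4},
  {"angular": [0, 0, 0], "offset": [1.3, -3.8, 0], "claw": 4},
  {"angular": [0, 0, 0], "offset": [1.3, -4.2, 0], "claw": 4},
  {"angular": [0, 0, 0], "offset": [1.3, -4.2, 0], "claw": 4},
  {"angular": [0, 0, 0], "offset": [1.3, -4.2, 0], "claw": 4},
])

```text
time: 4.15
position: [543.1, -145.7, 182.6]
tool_rot: [1.0, -0.0, 0.001, 0.0]
ft_force: [0.7, -0.6, -0.3]
finger_gap: 49.4
grasp_force: 30.0
```

>>> move_arm([
  {"angular": [0, 0, 0], "offset": [1.3, -4.2, 0], "claw": 4},
  {"angular": [0, 0, 0], "offset": [1.3, -4.2, 0], "claw": 4},
  {"angular": [0, 0, 0], "offset": [1.3, -4.2, 0], "claw": 4},
  {"angular": [0, 0, 0], "offset": [1.3, -4.2, 0], "claw": 4},
  {"angular": [0, 0, 0], "offset": [1, -4, 0], "claw": 4},
  {"angular": [0, 0, 0], "offset": [0.7, -3, 0], "claw": 4},
  {"angular": [0, 0, 0], "offset": [0.3, -2, 0], "claw": 4},
  {"angular": [0, 0, 0], "offset": [0, -0.5, 0], "claw": 4},
])

```text
time: 4.95
position: [614.9, 118.7, 182.3]
tool_rot: [1.0, 0.001, 0.0, -0.001]
ft_force: [0.5, -0.3, -0.8]
finger_gap: 49.2
grasp_force: 30.0
```

Run:
```python
from h import *
import pickle
s=r.sense();p,d=viewer.grab_frame("wrist");cv2.imwrite("pics/w2.png",p);print(s["position"],s["qvel"].round(3),s["joint_pos"].round(2),s["tool_rot"])
pickle.dump(s,open("s.pkl","wb"));print(w2wrist((618,131,16),s))
```

```text
[614.92973924 118.66028981 182.25278919] [-0.035  0.003  0.016  0.001  0.011  0.005 -0.054] [-0.07  0.4  -0.28  1.75  0.13  1.01 -1.97] [ 9.99998727e-01  1.46120682e-03  3.89352014e-04 -5.09667987e-04]
[302.97108478 222.09346294]
```

View pics/w2.png

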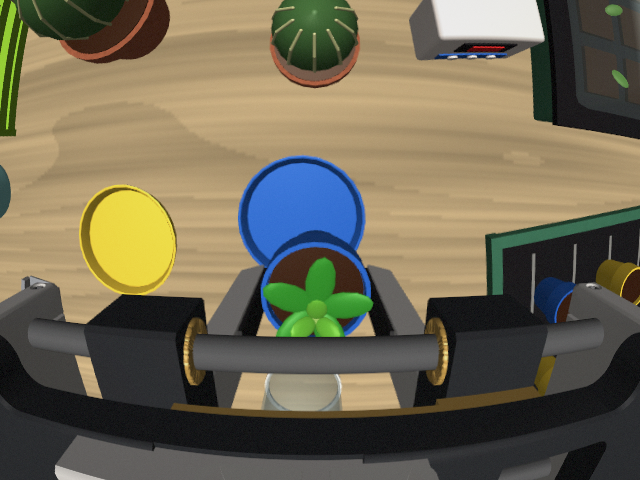

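The blue saucer's rim is centred near (302,220), and the held pot's rim near (316,290).

Run:
```python
from h import *
import pickle;s=pickle.load(open("s.pkl","rb"))
print(wrist2w(302,220,16,s).round(1),wrist2w(316,290.5,187.5,s).round(1),wrist2w(128,239,16,s).round(1))
print([wrist2w(*a,16,s).round() for a in [(302,156),(238,218),(365,218)]],[wrist2w(*a,187,s).round() for a in [(316,243),(261,290),(371,290)]])
```

```text
[619.9 131.9  16. ] [619.5 119.5 187.5] [601.9 305.7  16. ]
[array([677., 132.,  16.]), array([622., 190.,  16.]), array([622.,  75.,  16.])] [array([641., 120., 187.]), array([619., 144., 187.]), array([619.,  95., 187.])]
```

>>> move_arm([
  {"angular": [0, 0, 0], "offset": [0.1, -0.7, 1], "claw": 4},
  {"angular": [0, 0, 0], "offset": [0.05, -0.5, 2.5], "claw": 4},
  {"angular": [0, 0, 0], "offset": [0, 0, 3], "claw": 4},
  {"angular": [0, 0, 0], "offset": [0, 0, 3], "claw": 4},
  {"angular": [0, 0, 0], "offset": [0, 0, 2], "claw": 4},
  {"angular": [0, 0, 0], "offset": [0, 0, 0.8], "claw": 4},
  {"angular": [0, 0, 0], "offset": [0, 0, 0], "claw": 4},
  {"angular": [0, 0, 0], "offset": [0, 0, 0], "claw": 4},
])

```text
time: 5.8
position: [617.0, 127.4, 59.0]
tool_rot: [1.0, -0.001, 0.0, -0.0]
ft_force: [-0.4, 0.2, 0.1]
finger_gap: 49.8
grasp_force: 30.0
```

>>> move_arm([
  {"angular": [0, 0, 0], "offset": [0, -0.35, 0.2], "claw": 4},
  {"angular": [0, 0, 0], "offset": [0, 0, 0.2], "claw": 4},
  {"angular": [0, 0, 0], "offset": [0, 0, 0.1], "claw": 4},
  {"angular": [0, 0, 0], "offset": [0, 0, 0.1], "claw": 4},
  {"angular": [0, 0, 0], "offset": [0, 0, 0.1], "claw": 4},
  {"angular": [0, 0, 0], "offset": [0, 0, 0], "claw": 4},
  {"angular": [0, 0, 0], "offset": [0, 0, 0], "claw": 4},
  {"angular": [0, 0, 0], "offset": [0, 0, 0], "claw": 4},
])

```text
time: 6.6
position: [616.5, 131.1, 51.4]
tool_rot: [1.0, -0.0, 0.0, -0.0]
ft_force: [-2.5, -1.1, 5.9]
finger_gap: 49.6
grasp_force: 30.0
```

Run:
```python
from h import *
import pickle
s=r.sense();p,d=viewer.grab_frame("wrist");cv2.imwrite("pics/w3.png",p[130:470,80:560]);print(s["position"],s["ft_force"])
pickle.dump(s,open("s.pkl","wb"))
```

```text
[616.52211706 131.12849456  51.36862387] [-2.52198532 -1.12183855  5.88016034]
```

View pics/w3.png

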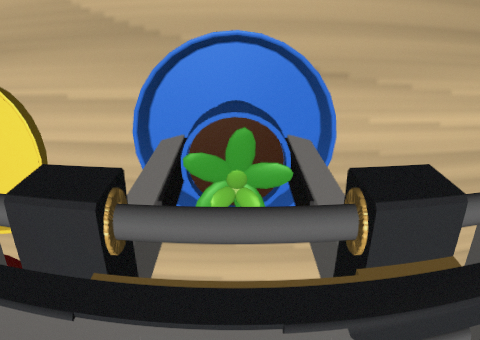

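Contact, with about 6 N. In the crop the saucer spans 133–336 (top edge at row 30), and the pot is centred at column 236 (top edge at row 112). I'll check the fore-aft centring.

Run:
```python
from h import *
import pickle;s=pickle.load(open("s.pkl","rb"))
print(wrist2w(315,160,16,s)-[58,0,0],wrist2w(316,242,57,s)-[25,0,0])
```

```text
[619.80234991 132.32711626  16.        ] [618.60415038 131.92097311  57.        ]
```

>>> move_arm([
  {"angular": [0, 0, 0], "offset": [0, 0, 0], "claw": 5.4},
  {"angular": [0, 0, 0], "offset": [0, 0, 0], "claw": 6.5},
  {"angular": [0, 0, 0], "offset": [0, 0, 0], "claw": 7},
  {"angular": [0, 0, 0], "offset": [0, 0, -1], "claw": 7},
  {"angular": [0, 0, 0], "offset": [0, 0, -3], "claw": 7},
  {"angular": [0, 0, 0], "offset": [0, 0, -4], "claw": 7},
  {"angular": [0, 0, 0], "offset": [0, 0, -4], "claw": 7},
  {"angular": [0, 0, 0], "offset": [0, 0, -2], "claw": 7},
])

```text
time: 7.45
position: [617.5, 131.6, 195.6]
tool_rot: [1.0, -0.0, 0.002, -0.001]
ft_force: [0.8, 0.3, 0.1]
finger_gap: 69.9
grasp_force: 0.0
```

The blue pot is centred to within about 1 mm. Next is the red pot at (460,-259).

>>> move_arm([
  {"angular": [0, 0, 0], "offset": [-1, 2.5, 0], "claw": 7},
  {"angular": [0, 0, 0], "offset": [-1.8, 4.4, 0], "claw": 7},
  {"angular": [0, 0, 0], "offset": [-1.8, 4.4, 0], "claw": 7},
  {"angular": [0, 0, 0], "offset": [-1.8, 4.4, 0], "claw": 7},
  {"angular": [0, 0, 0], "offset": [-1.8, 4.4, 0], "claw": 7},
  {"angular": [0, 0, 0], "offset": [-1.8, 4.4, 0], "claw": 7},
  {"angular": [0, 0, 0], "offset": [-1.8, 4.4, 0], "claw": 7},
  {"angular": [0, 0, 0], "offset": [-1.8, 4.4, 0], "claw": 7},
])

```text
time: 8.25
position: [479.4, -203.4, 192.1]
tool_rot: [1.0, -0.0, 0.001, 0.0]
ft_force: [0.3, -0.5, -0.6]
finger_gap: 69.8
grasp_force: 0.0
```

>>> move_arm([
  {"angular": [0, 0, 0], "offset": [-1.2, 3, 0], "claw": 7},
  {"angular": [0, 0, 0], "offset": [-0.7, 2, 0], "claw": 7},
  {"angular": [0, 0, 0], "offset": [-0.2, 0.8, 1], "claw": 7},
  {"angular": [0, 0, 0], "offset": [0, 0, 2], "claw": 7},
  {"angular": [0, 0, 0], "offset": [0, 0, 1], "claw": 7},
  {"angular": [0, 0, 0], "offset": [0, 0, 0], "claw": 7},
  {"angular": [0, 0, 0], "offset": [0, 0, 0], "claw": 7},
  {"angular": [0, 0, 0], "offset": [0, 0, 0], "claw": 7},
])

```text
time: 9.05
position: [459.9, -259.5, 151.7]
tool_rot: [1.0, 0.0, 0.0, 0.0]
ft_force: [0.3, 0.1, 0.6]
finger_gap: 70.0
grasp_force: 0.0
```

>>> move_arm([
  {"angular": [0, 0, 0], "offset": [0, 0, 1.5], "claw": 7},
  {"angular": [0, 0, 0], "offset": [0, 0, 2.5], "claw": 7},
  {"angular": [0, 0, 0], "offset": [0, 0, 2.5], "claw": 7},
  {"angular": [0, 0, 0], "offset": [0, 0, 2], "claw": 7},
  {"angular": [0, 0, 0], "offset": [0, 0, 1.2], "claw": 7},
  {"angular": [0, 0, 0], "offset": [0, 0, 0.4], "claw": 7},
  {"angular": [0, 0, 0], "offset": [0, 0, 0], "claw": 7},
  {"angular": [0, 0, 0], "offset": [0, 0, 0], "claw": 7},
])

```text
time: 9.85
position: [459.9, -260.0, 51.0]
tool_rot: [1.0, -0.0, 0.001, 0.0]
ft_force: [-0.4, -0.3, 0.3]
finger_gap: 70.3
grasp_force: 0.0
```

>>> move_arm([
  {"angular": [0, 0, 0], "offset": [0, 0, 0], "claw": 5.4},
  {"angular": [0, 0, 0], "offset": [0, 0, 0], "claw": 4},
  {"angular": [0, 0, 0], "offset": [0, 0, 0], "claw": 4},
  {"angular": [0, 0, 0], "offset": [0, 0, 0], "claw": 4},
  {"angular": [0, 0, 0], "offset": [0, 0, 0], "claw": 4},
  {"angular": [0, 0, 0], "offset": [0, 0, 0], "claw": 4},
  {"angular": [0, 0, 0], "offset": [0, 0, 0], "claw": 4},
  {"angular": [0, 0, 0], "offset": [0, 0, 0], "claw": 4},
])

```text
time: 10.65
position: [459.5, -259.8, 50.5]
tool_rot: [1.0, -0.0, 0.0, 0.0]
ft_force: [-1.3, 0.7, 6.9]
finger_gap: 49.5
grasp_force: 30.0
```

>>> move_arm([
  {"angular": [0, 0, 0], "offset": [0, 0, -0.5], "claw": 4},
  {"angular": [0, 0, 0], "offset": [0, 0, -1.5], "claw": 4},
  {"angular": [0, 0, 0], "offset": [0, 0, -3], "claw": 4},
  {"angular": [0, 0, 0], "offset": [0, 0, -4], "claw": 4},
  {"angular": [0, 0, 0], "offset": [0, 0, -4], "claw": 4},
  {"angular": [0, 0, 0], "offset": [0, -1, -3], "claw": 4},
  {"angular": [0, 0, 0], "offset": [0.2, -2.5, -1.5], "claw": 4},
  {"angular": [0, 0, 0], "offset": [0.2, -4, 0], "claw": 4},
])

```text
time: 11.45
position: [464.1, -185.9, 227.7]
tool_rot: [1.0, -0.002, 0.002, 0.001]
ft_force: [0.8, 0.7, -0.9]
finger_gap: 49.4
grasp_force: 30.0
```

>>> move_arm([
  {"angular": [0, 0, 0], "offset": [0.3, -4.4, 0], "claw": 4},
  {"angular": [0, 0, 0], "offset": [0.3, -4.4, 0], "claw": 4},
  {"angular": [0, 0, 0], "offset": [0.3, -4.4, 0], "claw": 4},
  {"angular": [0, 0, 0], "offset": [0.3, -4.4, 0], "claw": 4},
  {"angular": [0, 0, 0], "offset": [0.2, -4.4, 0], "claw": 4},
  {"angular": [0, 0, 0], "offset": [0, -4.4, 0], "claw": 4},
  {"angular": [0, 0, 0], "offset": [0, -4.4, 0], "claw": 4},
  {"angular": [0, 0, 0], "offset": [-0.2, -4.4, 0], "claw": 4},
])

```text
time: 12.25
position: [475.2, 168.9, 225.5]
tool_rot: [1.0, -0.0, 0.0, 0.0]
ft_force: [1.3, -0.4, -0.7]
finger_gap: 49.8
grasp_force: 30.0
```

>>> move_arm([
  {"angular": [0, 0, 0], "offset": [-0.4, -4, 0], "claw": 4},
  {"angular": [0, 0, 0], "offset": [-0.4, -4, 0], "claw": 4},
  {"angular": [0, 0, 0], "offset": [-0.4, -3, 0], "claw": 4},
  {"angular": [0, 0, 0], "offset": [-0.4, -2, 1], "claw": 4},
  {"angular": [0, 0, 0], "offset": [-0.3, -1.2, 2], "claw": 4},
  {"angular": [0, 0, 0], "offset": [0, 0, 1.5], "claw": 4},
  {"angular": [0, 0, 0], "offset": [0, 0, 0], "claw": 4},
  {"angular": [0, 0, 0], "offset": [0, 0, 0], "claw": 4},
])

```text
time: 13.05
position: [456.9, 308.2, 180.3]
tool_rot: [1.0, -0.001, -0.0, 0.0]
ft_force: [0.7, 0.1, -1.0]
finger_gap: 49.4
grasp_force: 30.0
```

Run:
```python
from h import *
import pickle
s=r.sense();p,d=viewer.grab_frame("wrist");cv2.imwrite("pics/w4.png",p);print(s["position"],s["qvel"].round(3))
pickle.dump(s,open("s.pkl","wb"))
```

```text
[456.85476805 308.19601504 180.28632962] [ 0.006 -0.013 -0.003 -0.014 -0.002  0.003 -0.003]
```

View pics/w4.png

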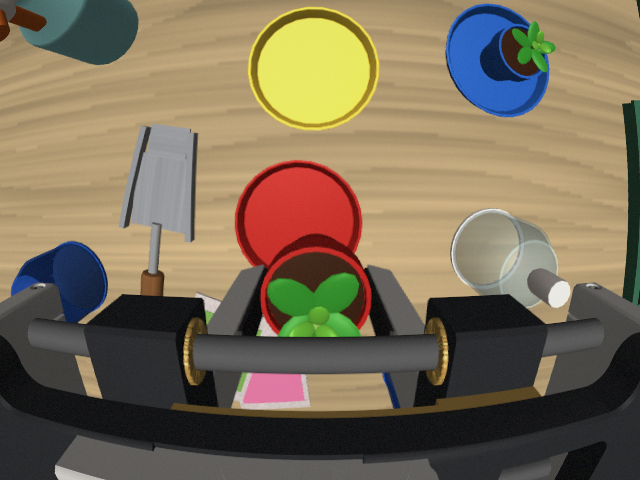

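The red saucer spans columns 235–361 with its top edge at row 160. The pot's rim is centred at column 316, top edge at row 247. The yellow saucer is near (314,69), and the blue pot is standing properly in its saucer.

Run:
```python
from h import *
import pickle;s=pickle.load(open("s.pkl","rb"))
print(wrist2w(298,160,16,s)-[58,0,0],wrist2w(316,247,186,s)-[25,0,0])
print([wrist2w(*a,16,s).round() for a in[(314,7),(314,130),(249,70),(379,70)]], wrist2w(487,247,1,s))
```

```text
[457.34800304 324.11671033  16.        ] [456.73607714 308.97108623 186.        ]
[array([656., 310.,  16.]), array([542., 310.,  16.]), array([597., 367.,  16.]), array([597., 253.,  16.])] [432.09007942 133.84369903   1.        ]
```

>>> move_arm([
  {"angular": [0, 0, 0], "offset": [0.05, -0.8, 1], "claw": 4},
  {"angular": [0, 0, 0], "offset": [0, -0.7, 2.5], "claw": 4},
  {"angular": [0, 0, 0], "offset": [0, 0, 3], "claw": 4},
  {"angular": [0, 0, 0], "offset": [0, 0, 3], "claw": 4},
  {"angular": [0, 0, 0], "offset": [0, 0, 2], "claw": 4},
  {"angular": [0, 0, 0], "offset": [0, 0, 0.8], "claw": 4},
  {"angular": [0, 0, 0], "offset": [0, 0, 0.2], "claw": 4},
  {"angular": [0, 0, 0], "offset": [0, 0, 0], "claw": 4},
])

```text
time: 13.9
position: [457.4, 324.6, 55.7]
tool_rot: [1.0, -0.0, 0.0, -0.0]
ft_force: [-1.1, -0.4, 0.1]
finger_gap: 49.3
grasp_force: 30.0
```

>>> move_arm([
  {"angular": [0, 0, 0], "offset": [0, 0.1, 0.2], "claw": 4},
  {"angular": [0, 0, 0], "offset": [0, 0, 0.2], "claw": 4},
  {"angular": [0, 0, 0], "offset": [0, 0, 0.1], "claw": 4},
  {"angular": [0, 0, 0], "offset": [0, 0, 0.1], "claw": 4},
  {"angular": [0, 0, 0], "offset": [0, 0, 0], "claw": 4},
  {"angular": [0, 0, 0], "offset": [0, 0, 0], "claw": 4},
  {"angular": [0, 0, 0], "offset": [0, 0, 0], "claw": 4},
  {"angular": [0, 0, 0], "offset": [0, 0, 0], "claw": 4},
])

```text
time: 14.7
position: [457.2, 323.3, 49.5]
tool_rot: [1.0, -0.0, 0.0, -0.0]
ft_force: [-1.2, -0.7, 4.9]
finger_gap: 49.5
grasp_force: 30.0
```

>>> move_arm([
  {"angular": [0, 0, 0], "offset": [0, 0, 0], "claw": 5.4},
  {"angular": [0, 0, 0], "offset": [0, 0, 0], "claw": 6.5},
  {"angular": [0, 0, 0], "offset": [0, 0, 0], "claw": 7},
  {"angular": [0, 0, 0], "offset": [0, 0, -1], "claw": 7},
  {"angular": [0, 0, 0], "offset": [0, 0, -3], "claw": 7},
  {"angular": [0, 0, 0], "offset": [0, 0, -4.4], "claw": 7},
  {"angular": [0, 0, 0], "offset": [0, 0, -4.4], "claw": 7},
  {"angular": [0, 0, 0], "offset": [0, 0.5, -3], "claw": 7},
])

```text
time: 15.5
position: [457.1, 319.3, 210.9]
tool_rot: [1.0, 0.0, 0.001, -0.001]
ft_force: [0.8, -0.4, -0.7]
finger_gap: 69.9
grasp_force: 0.0
```

>>> move_arm([
  {"angular": [0, 0, 0], "offset": [0.2, 2.5, -1], "claw": 7},
  {"angular": [0, 0, 0], "offset": [0.3, 4.4, 0], "claw": 7},
  {"angular": [0, 0, 0], "offset": [0.3, 4.4, 0], "claw": 7},
  {"angular": [0, 0, 0], "offset": [0.3, 4.4, 0], "claw": 7},
  {"angular": [0, 0, 0], "offset": [0, 4.4, 0], "claw": 7},
  {"angular": [0, 0, 0], "offset": [0, 4.4, 0], "claw": 7},
  {"angular": [0, 0, 0], "offset": [-0.2, 4.4, 0], "claw": 7},
  {"angular": [0, 0, 0], "offset": [-0.4, 4.4, 0], "claw": 7},
])

```text
time: 16.3
position: [461.6, -16.4, 218.0]
tool_rot: [1.0, -0.0, 0.001, -0.0]
ft_force: [1.4, -0.3, -0.0]
finger_gap: 69.8
grasp_force: 0.0
```

>>> move_arm([
  {"angular": [0, 0, 0], "offset": [-0.4, 4, 0], "claw": 7},
  {"angular": [0, 0, 0], "offset": [-0.5, 4, 0], "claw": 7},
  {"angular": [0, 0, 0], "offset": [-0.5, 3, 0], "claw": 7},
  {"angular": [0, 0, 0], "offset": [-0.5, 2, 0], "claw": 7},
  {"angular": [0, 0, 0], "offset": [-0.3, 1, 1], "claw": 7},
  {"angular": [0, 0, 0], "offset": [0, 0, 2], "claw": 7},
  {"angular": [0, 0, 0], "offset": [0, 0, 0], "claw": 7},
  {"angular": [0, 0, 0], "offset": [0, 0, 0], "claw": 7},
])

```text
time: 17.1
position: [439.8, -153.9, 187.1]
tool_rot: [1.0, 0.0, -0.0, -0.0]
ft_force: [0.2, 0.0, 0.4]
finger_gap: 70.4
grasp_force: 0.0
```

>>> move_arm([
  {"angular": [0, 0, 0], "offset": [-0.2, 1, 1], "claw": 7},
  {"angular": [0, 0, 0], "offset": [0, 0, 2.5], "claw": 7},
  {"angular": [0, 0, 0], "offset": [0, 0, 3], "claw": 7},
  {"angular": [0, 0, 0], "offset": [0, 0, 3], "claw": 7},
  {"angular": [0, 0, 0], "offset": [0, 0, 2.5], "claw": 7},
  {"angular": [0, 0, 0], "offset": [0, 0, 1.3], "claw": 7},
  {"angular": [0, 0, 0], "offset": [0, 0, 0.4], "claw": 7},
  {"angular": [0, 0, 0], "offset": [0, 0, 0], "claw": 7},
])

```text
time: 17.9
position: [437.8, -164.9, 49.9]
tool_rot: [1.0, -0.0, -0.0, -0.0]
ft_force: [0.8, -0.1, 0.0]
finger_gap: 70.0
grasp_force: 0.0
```

>>> move_arm([
  {"angular": [0, 0, 0], "offset": [0, 0, 0], "claw": 5.4},
  {"angular": [0, 0, 0], "offset": [0, 0, 0], "claw": 4},
  {"angular": [0, 0, 0], "offset": [0, 0, 0], "claw": 4},
  {"angular": [0, 0, 0], "offset": [0, 0, 0], "claw": 4},
  {"angular": [0, 0, 0], "offset": [0, 0, 0], "claw": 4},
  {"angular": [0, 0, 0], "offset": [0, 0, 0], "claw": 4},
  {"angular": [0, 0, 0], "offset": [0, 0, 0], "claw": 4},
  {"angular": [0, 0, 0], "offset": [0, 0, 0], "claw": 4},
])

```text
time: 18.7
position: [438.3, -164.8, 50.8]
tool_rot: [1.0, -0.0, 0.001, 0.0]
ft_force: [-1.2, 1.7, 9.1]
finger_gap: 49.6
grasp_force: 30.0
```

>>> move_arm([
  {"angular": [0, 0, 0], "offset": [0, 0, -0.5], "claw": 4},
  {"angular": [0, 0, 0], "offset": [0, 0, -1.5], "claw": 4},
  {"angular": [0, 0, 0], "offset": [0, 0, -3], "claw": 4},
  {"angular": [0, 0, 0], "offset": [0, 0, -4], "claw": 4},
  {"angular": [0, 0, 0], "offset": [0, 0, -4], "claw": 4},
  {"angular": [0, 0, 0], "offset": [0.4, -1, -3], "claw": 4},
  {"angular": [0, 0, 0], "offset": [1, -2.5, -1], "claw": 4},
  {"angular": [0, 0, 0], "offset": [1.4, -4, 0], "claw": 4},
])

```text
time: 19.5
position: [466.6, -90.8, 222.6]
tool_rot: [1.0, -0.002, 0.002, 0.001]
ft_force: [0.9, 0.3, -1.7]
finger_gap: 50.0
grasp_force: 30.0
```

>>> move_arm([
  {"angular": [0, 0, 0], "offset": [1.4, -4.2, 0], "claw": 4},
  {"angular": [0, 0, 0], "offset": [1.4, -4.2, 0], "claw": 4},
  {"angular": [0, 0, 0], "offset": [1.4, -4.2, 0], "claw": 4},
  {"angular": [0, 0, 0], "offset": [1.4, -4.2, 0], "claw": 4},
  {"angular": [0, 0, 0], "offset": [1.4, -4.2, 0], "claw": 4},
  {"angular": [0, 0, 0], "offset": [1.4, -4.2, 0], "claw": 4},
  {"angular": [0, 0, 0], "offset": [1.4, -4.2, 0], "claw": 4},
  {"angular": [0, 0, 0], "offset": [1.4, -4.2, 0], "claw": 4},
])

```text
time: 20.3
position: [578.2, 247.7, 220.5]
tool_rot: [1.0, -0.0, 0.0, 0.0]
ft_force: [0.7, -0.4, -0.4]
finger_gap: 49.2
grasp_force: 30.0
```

>>> move_arm([
  {"angular": [0, 0, 0], "offset": [1, -3.2, 0], "claw": 4},
  {"angular": [0, 0, 0], "offset": [0.7, -1.8, 1], "claw": 4},
  {"angular": [0, 0, 0], "offset": [0, -0.6, 1.5], "claw": 4},
  {"angular": [0, 0, 0], "offset": [0, 0, 1.5], "claw": 4},
  {"angular": [0, 0, 0], "offset": [0, 0, 0.5], "claw": 4},
  {"angular": [0, 0, 0], "offset": [0, 0, 0], "claw": 4},
  {"angular": [0, 0, 0], "offset": [0, 0, 0], "claw": 4},
  {"angular": [0, 0, 0], "offset": [0, 0, 0], "claw": 4},
])

```text
time: 21.1
position: [595.4, 301.7, 176.0]
tool_rot: [1.0, -0.001, 0.001, -0.0]
ft_force: [-0.2, -0.3, -1.1]
finger_gap: 49.3
grasp_force: 30.0
```

Run:
```python
from h import *
import pickle
s=r.sense();p,d=viewer.grab_frame("wrist");cv2.imwrite("pics/w5.png",p);print(s["position"],s["qvel"].round(3))
pickle.dump(s,open("s.pkl","wb"))
```

```text
[595.43919942 301.69879557 176.01641205] [-0.003  0.002 -0.002 -0.002  0.     0.002 -0.001]
```

View pics/w5.png

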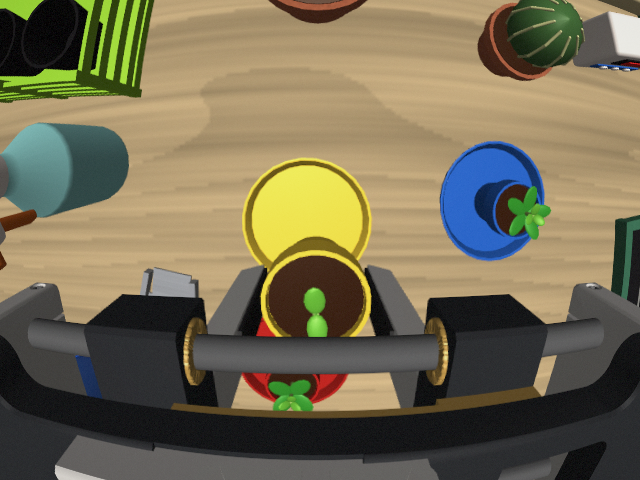

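The yellow saucer spans columns 243–371 with its top edge at row 158. The pot's rim is centred at column 316, top edge at row 250.

Run:
```python
from h import *
import pickle;s=pickle.load(open("s.pkl","rb"))
print(wrist2w(307,158,16,s)-[58,0,0],wrist2w(316,250,182,s)-[25,0,0])
```

```text
[597.92783992 309.85766683  16.        ] [594.03277565 302.47737928 182.        ]
```

>>> move_arm([
  {"angular": [0, 0, 0], "offset": [0.3, -0.75, 1], "claw": 4},
  {"angular": [0, 0, 0], "offset": [0, 0, 2.5], "claw": 4},
  {"angular": [0, 0, 0], "offset": [0, 0, 3], "claw": 4},
  {"angular": [0, 0, 0], "offset": [0, 0, 2.8], "claw": 4},
  {"angular": [0, 0, 0], "offset": [0, 0, 2], "claw": 4},
  {"angular": [0, 0, 0], "offset": [0, 0, 0.7], "claw": 4},
  {"angular": [0, 0, 0], "offset": [0, 0, 0], "claw": 4},
  {"angular": [0, 0, 0], "offset": [0, 0, 0], "claw": 4},
])

```text
time: 21.95
position: [598.5, 310.2, 56.0]
tool_rot: [1.0, -0.0, 0.0, -0.0]
ft_force: [0.2, 0.2, 0.2]
finger_gap: 49.4
grasp_force: 30.0
```

>>> move_arm([
  {"angular": [0, 0, 0], "offset": [0, 0, 0.2], "claw": 4},
  {"angular": [0, 0, 0], "offset": [0, 0, 0.2], "claw": 4},
  {"angular": [0, 0, 0], "offset": [0, 0, 0.1], "claw": 4},
  {"angular": [0, 0, 0], "offset": [0, 0, 0.1], "claw": 4},
  {"angular": [0, 0, 0], "offset": [0, 0, 0], "claw": 4},
  {"angular": [0, 0, 0], "offset": [0, 0, 0], "claw": 4},
  {"angular": [0, 0, 0], "offset": [0, 0, 0], "claw": 4},
  {"angular": [0, 0, 0], "offset": [0, 0, 0], "claw": 4},
])

```text
time: 22.75
position: [598.2, 309.7, 49.9]
tool_rot: [1.0, -0.0, 0.0, -0.0]
ft_force: [-2.7, -0.9, 7.4]
finger_gap: 49.9
grasp_force: 30.0
```

>>> move_arm([
  {"angular": [0, 0, 0], "offset": [0, 0, 0], "claw": 5.4},
  {"angular": [0, 0, 0], "offset": [0, 0, 0], "claw": 6.5},
  {"angular": [0, 0, 0], "offset": [0, 0, 0], "claw": 7},
  {"angular": [0, 0, 0], "offset": [0, 0, -1], "claw": 7},
  {"angular": [0, 0, 0], "offset": [0, 0, -3], "claw": 7},
  {"angular": [0, 0, 0], "offset": [0, 0, -4.4], "claw": 7},
  {"angular": [0, 0, 0], "offset": [0, 0, -4.4], "claw": 7},
  {"angular": [0, 0, 0], "offset": [-0.5, 0.5, -4], "claw": 7},
])

```text
time: 23.55
position: [593.1, 305.3, 220.0]
tool_rot: [1.0, 0.0, 0.0, -0.001]
ft_force: [0.3, 0.4, 0.5]
finger_gap: 70.1
grasp_force: 0.0
```

>>> move_arm([
  {"angular": [0, 0, 0], "offset": [-2.2, 2.4, -1], "claw": 7},
  {"angular": [0, 0, 0], "offset": [-3, 3.2, -1], "claw": 7},
  {"angular": [0, 0, 0], "offset": [-3, 3.2, 0], "claw": 7},
  {"angular": [0, 0, 0], "offset": [-3, 3.2, 0], "claw": 6},
  {"angular": [0, 0, 0], "offset": [-2.5, 2.8, 0], "claw": 6},
  {"angular": [0, 0, 0], "offset": [-1.5, 1.6, 0], "claw": 6},
  {"angular": [0, 0, 0], "offset": [-0.6, 0.5, 0], "claw": 6},
  {"angular": [0, 0, 0], "offset": [0, 0, 0], "claw": 6},
])

```text
time: 24.35
position: [434.9, 135.6, 237.9]
tool_rot: [1.0, -0.0, 0.001, 0.0]
ft_force: [-0.1, 0.6, 0.4]
finger_gap: 59.9
grasp_force: 0.0
```

>>> move_arm([
  {"angular": [0, 0, 0], "offset": [0, 0, 0], "claw": 6},
  {"angular": [0, 0, 0], "offset": [0, 0, 0], "claw": 6},
  {"angular": [0, 0, 0], "offset": [0, 0, 0], "claw": 6},
  {"angular": [0, 0, 0], "offset": [0, 0, 0], "claw": 6},
  {"angular": [0, 0, 0], "offset": [0, 0, 0], "claw": 6},
  {"angular": [0, 0, 0], "offset": [0, 0, 0], "claw": 6},
  {"angular": [0, 0, 0], "offset": [0, 0, 0], "claw": 6},
  {"angular": [0, 0, 0], "offset": [0, 0, 0], "claw": 6},
])

```text
time: 25.15
position: [435.0, 135.7, 237.2]
tool_rot: [1.0, -0.0, 0.0, -0.0]
ft_force: [0.5, 0.2, 0.5]
finger_gap: 60.1
grasp_force: 0.0
```

Run:
```python
from h import *
import pickle
s=r.sense();p,d=viewer.grab_frame("wrist");cv2.imwrite("pics/w6.png",p);print(s["position"],s["qvel"].round(3))
pickle.dump(s,open("s.pkl","wb"));print(w2wrist((430,132,130),s),w2wrist((598,310,16),s),w2wrist((598,310,57),s))
```

```text
[434.96389135 135.711064   237.15664125] [ 0.001 -0.001 -0.002  0.001 -0.001  0.001  0.001]
[321.77481887 247.40429541] [155.65727556  69.94307918] [139.39421905  62.35901165]
```

View pics/w6.png

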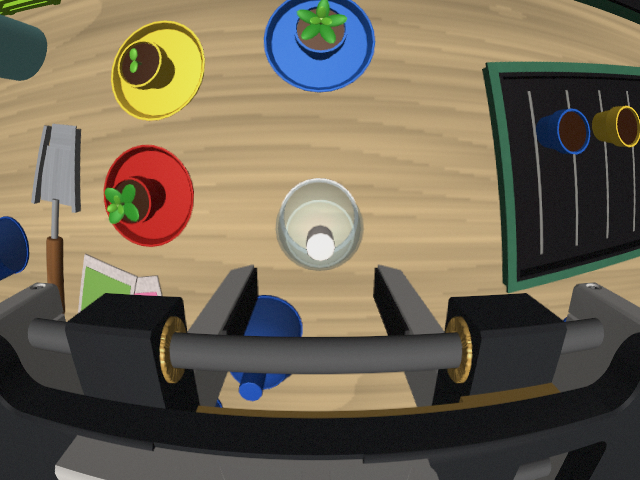

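The cloche's knob top is at (320,247) and its ring is centred at (320,225). All three pots stand well in their saucers.

Run:
```python
from h import *
import pickle;s=pickle.load(open("s.pkl","rb"))
print(wrist2w(320,247,130,s),wrist2w(320,179,0,s)-[42.5,0,0],wrist2w(320,224,0,s),"bell",wrist2w(267,340,50,s))
```

```text
[430.31421072 133.3257832  130.        ] [428.93476333 131.73135327   0.        ] [422.26479947 131.69361483   0.        ] bell [306.81873043 188.41623869  50.        ]
```

>>> move_arm([
  {"angular": [0, 0, 0], "offset": [-0.5, 0.3, 1], "claw": 6},
  {"angular": [0, 0, 0], "offset": [0, 0, 2.5], "claw": 5},
  {"angular": [0, 0, 0], "offset": [0, 0, 3], "claw": 5},
  {"angular": [0, 0, 0], "offset": [0, 0, 2.5], "claw": 5},
  {"angular": [0, 0, 0], "offset": [0, 0, 1.5], "claw": 5},
  {"angular": [0, 0, 0], "offset": [0, 0, 0.8], "claw": 5},
  {"angular": [0, 0, 0], "offset": [0, 0, 0.2], "claw": 5},
  {"angular": [0, 0, 0], "offset": [0, 0, 0], "claw": 5},
])

```text
time: 26.0
position: [430.0, 132.8, 122.3]
tool_rot: [1.0, -0.0, 0.0, -0.0]
ft_force: [-0.9, -0.8, 0.3]
finger_gap: 49.9
grasp_force: 0.0
```

>>> move_arm([
  {"angular": [0, 0, 0], "offset": [0, 0, 0], "claw": 3.5},
  {"angular": [0, 0, 0], "offset": [0, 0, 0], "claw": 2.6},
  {"angular": [0, 0, 0], "offset": [0, 0, 0], "claw": 1.5},
  {"angular": [0, 0, 0], "offset": [0, 0, 0], "claw": 1.5},
  {"angular": [0, 0, 0], "offset": [0, 0, 0], "claw": 1.5},
  {"angular": [0, 0, 0], "offset": [0, 0, 0], "claw": 1.5},
  {"angular": [0, 0, 0], "offset": [0, 0, 0], "claw": 1.5},
  {"angular": [0, 0, 0], "offset": [0, 0, 0], "claw": 1.5},
])

```text
time: 26.8
position: [430.1, 132.7, 122.3]
tool_rot: [1.0, -0.0, 0.0, -0.0]
ft_force: [0.1, -1.2, 5.8]
finger_gap: 21.2
grasp_force: 30.0
```

>>> move_arm([
  {"angular": [0, 0, 0], "offset": [0, 0, -0.5], "claw": 1.5},
  {"angular": [0, 0, 0], "offset": [0, 0, -1.5], "claw": 1.5},
  {"angular": [0, 0, 0], "offset": [0, 0, -3], "claw": 1.5},
  {"angular": [0, 0, 0], "offset": [0, 0, -4], "claw": 1.5},
  {"angular": [0, 0, 0], "offset": [0, 0, -3.5], "claw": 1.5},
  {"angular": [0, 0, 0], "offset": [0.3, -0.3, -2], "claw": 1.5},
  {"angular": [0, 0, 0], "offset": [1, -1, -0.5], "claw": 1.5},
  {"angular": [0, 0, 0], "offset": [2, -2.1, 0], "claw": 1.5},
])

```text
time: 27.6
position: [463.2, 166.1, 273.8]
tool_rot: [1.0, -0.001, 0.001, 0.0]
ft_force: [0.1, -0.1, -0.6]
finger_gap: 21.2
grasp_force: 30.0
```

>>> move_arm([
  {"angular": [0, 0, 0], "offset": [2.7, -2.8, 0], "claw": 1.5},
  {"angular": [0, 0, 0], "offset": [2.7, -2.8, 0], "claw": 1.5},
  {"angular": [0, 0, 0], "offset": [2.7, -2.8, 0], "claw": 1.5},
  {"angular": [0, 0, 0], "offset": [2.5, -2.7, 0], "claw": 1.5},
  {"angular": [0, 0, 0], "offset": [1.6, -1.8, 0], "claw": 1.5},
  {"angular": [0, 0, 0], "offset": [0.9, -0.9, 0], "claw": 1.5},
  {"angular": [0, 0, 0], "offset": [0.3, -0.4, 0], "claw": 1.5},
  {"angular": [0, 0, 0], "offset": [0, 0, 0], "claw": 1.5},
])

```text
time: 28.4
position: [596.7, 308.5, 272.0]
tool_rot: [1.0, -0.0, -0.0, 0.0]
ft_force: [-0.3, -1.0, -0.8]
finger_gap: 21.2
grasp_force: 30.0
```

>>> move_arm([
  {"angular": [0, 0, 0], "offset": [0, 0, 0], "claw": 1.5},
  {"angular": [0, 0, 0], "offset": [0, 0, 0], "claw": 1.5},
  {"angular": [0, 0, 0], "offset": [0, 0, 0], "claw": 1.5},
  {"angular": [0, 0, 0], "offset": [0, 0, 0], "claw": 1.5},
  {"angular": [0, 0, 0], "offset": [0, 0, 0], "claw": 1.5},
  {"angular": [0, 0, 0], "offset": [0, 0, 0], "claw": 1.5},
  {"angular": [0, 0, 0], "offset": [0, 0, 0], "claw": 1.5},
  {"angular": [0, 0, 0], "offset": [0, 0, 0], "claw": 1.5},
])

```text
time: 29.2
position: [597.0, 308.7, 272.1]
tool_rot: [1.0, -0.0, -0.0, -0.0]
ft_force: [-0.4, 1.1, -0.7]
finger_gap: 21.1
grasp_force: 30.0
```

Run:
```python
from h import *
import pickle
s=r.sense();p,d=viewer.grab_frame("wrist");cv2.imwrite("pics/w7.png",p);print(s["position"],s["qvel"].round(3),s["finger_gap"])
pickle.dump(s,open("s.pkl","wb"));print(w2wrist((598,310,16),s))
```

```text
[596.99764828 308.70670234 272.07639075] [-0.002  0.     0.001 -0.001 -0.001  0.001  0.002] 21.08622515889208
[315.1282036  208.92834845]
```

View pics/w7.png

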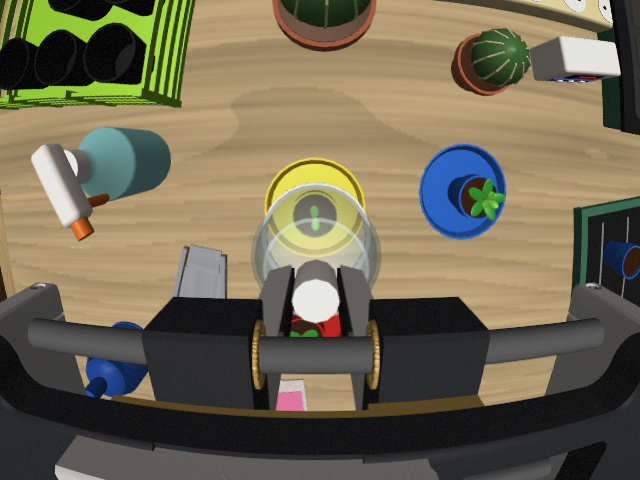

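Run:
```python
from h import *
import pickle;s=pickle.load(open("s.pkl","rb"))
print(wrist2w(316,183.5,150,s)-[42.5,0,0],wrist2w(315,158.5,16,s)-[58,0,0],[wrist2w(a,205,16,s) for a in(264.5,365.5)],[wrist2w(a,245,152,s) for a in(251,381)])
```

```text
[595.90202881 309.24092982 150.        ] [597.12725437 310.0741029   16.        ] [array([602.8085999, 367.7062204,  16.       ]), array([602.66768329, 252.58319553,  16.        ])] [array([590.57014996, 360.56896931, 152.        ]), array([590.44428038, 257.96110174, 152.        ])]
```

Aligned to within about 1 mm, so I'll lower the cloche.

>>> move_arm([
  {"angular": [0, 0, 0], "offset": [0.1, -0.1, 1], "claw": 1.5},
  {"angular": [0, 0, 0], "offset": [0, 0, 2], "claw": 1.5},
  {"angular": [0, 0, 0], "offset": [0, 0, 2.5], "claw": 1.5},
  {"angular": [0, 0, 0], "offset": [0, 0, 2.5], "claw": 1.5},
  {"angular": [0, 0, 0], "offset": [0, 0, 2.5], "claw": 1.5},
  {"angular": [0, 0, 0], "offset": [0, 0, 2], "claw": 1.5},
  {"angular": [0, 0, 0], "offset": [0, 0, 1], "claw": 1.5},
  {"angular": [0, 0, 0], "offset": [0, 0, 0], "claw": 1.5},
])

```text
time: 30.05
position: [597.3, 309.3, 135.5]
tool_rot: [1.0, -0.0, -0.001, 0.0]
ft_force: [-0.1, 0.0, -1.8]
finger_gap: 21.4
grasp_force: 30.0
```

>>> move_arm([
  {"angular": [0, 0, 0], "offset": [0, 0, 0], "claw": 1.5},
  {"angular": [0, 0, 0], "offset": [0, 0, 0.3], "claw": 1.5},
  {"angular": [0, 0, 0], "offset": [0, 0, 0.2], "claw": 1.5},
  {"angular": [0, 0, 0], "offset": [0, 0, 0.1], "claw": 1.5},
  {"angular": [0, 0, 0], "offset": [0, 0, 0.1], "claw": 1.5},
  {"angular": [0, 0, 0], "offset": [0, 0, 0], "claw": 1.5},
  {"angular": [0, 0, 0], "offset": [0, 0, 0], "claw": 1.5},
  {"angular": [0, 0, 0], "offset": [0, 0, 0], "claw": 1.5},
])

```text
time: 30.85
position: [598.0, 309.7, 130.2]
tool_rot: [1.0, -0.0, 0.0, -0.0]
ft_force: [0.3, -0.7, -1.4]
finger_gap: 21.6
grasp_force: 30.0
```

>>> move_arm([
  {"angular": [0, 0, 0], "offset": [0, 0, 0.2], "claw": 1.5},
  {"angular": [0, 0, 0], "offset": [0, 0, 0.1], "claw": 1.5},
  {"angular": [0, 0, 0], "offset": [0, 0, 0.1], "claw": 1.5},
  {"angular": [0, 0, 0], "offset": [0, 0, 0], "claw": 1.5},
  {"angular": [0, 0, 0], "offset": [0, 0, 0], "claw": 1.5},
  {"angular": [0, 0, 0], "offset": [0, 0, 0], "claw": 1.5},
  {"angular": [0, 0, 0], "offset": [0, 0, 0], "claw": 1.5},
  {"angular": [0, 0, 0], "offset": [0, 0, 0], "claw": 1.5},
])

```text
time: 31.65
position: [598.1, 309.7, 126.5]
tool_rot: [1.0, -0.0, 0.0, -0.0]
ft_force: [-0.8, -1.5, 5.5]
finger_gap: 21.0
grasp_force: 30.0
```

>>> move_arm([
  {"angular": [0, 0, 0], "offset": [0, 0, 0], "claw": 2.6},
  {"angular": [0, 0, 0], "offset": [0, 0, 0], "claw": 3.5},
  {"angular": [0, 0, 0], "offset": [0, 0, 0], "claw": 5},
  {"angular": [0, 0, 0], "offset": [0, 0, 0], "claw": 5},
  {"angular": [0, 0, 0], "offset": [0, 0, -1], "claw": 5},
  {"angular": [0, 0, 0], "offset": [0, 0, -3], "claw": 5},
  {"angular": [0, 0, 0], "offset": [0, 0, -4], "claw": 5},
  {"angular": [0, 0, 0], "offset": [0, 0, -4], "claw": 5},
])

```text
time: 32.45
position: [597.7, 309.7, 248.1]
tool_rot: [1.0, -0.0, -0.0, -0.0]
ft_force: [0.1, -0.0, 0.1]
finger_gap: 49.9
grasp_force: 0.0
```

>>> move_arm([
  {"angular": [0, 0, 0], "offset": [-2, 2, -1], "claw": 5},
  {"angular": [0, 0, 0], "offset": [-3.5, 3, 0], "claw": 5},
  {"angular": [0, 0, 0], "offset": [-3.5, 3, 0], "claw": 5},
  {"angular": [0, 0, 0], "offset": [-3.5, 3, 0], "claw": 5},
  {"angular": [0, 0, 0], "offset": [-2, 2, 0], "claw": 5},
  {"angular": [0, 0, 0], "offset": [-0.5, 0.5, 0], "claw": 5},
  {"angular": [0, 0, 0], "offset": [0, 0, 0], "claw": 5},
  {"angular": [0, 0, 0], "offset": [0, 0, 0], "claw": 5},
])

```text
time: 33.25
position: [448.7, 175.5, 256.7]
tool_rot: [1.0, -0.0, 0.0, -0.0]
ft_force: [-0.2, -0.9, -0.1]
finger_gap: 50.2
grasp_force: 0.0
```

Run:
```python
from h import *
s=r.sense();p,d=viewer.grab_frame("wrist");q,d=viewer.grab_frame("scene");print(s["position"])
cv2.imwrite("pics/f.png",np.hstack([cv2.resize(p[0:300,50:450],(400,300)),cv2.resize(q[180:360,200:440],(400,300))]))
```

```text
[448.71791463 175.53019247 256.67662446]
```

View pics/f.png

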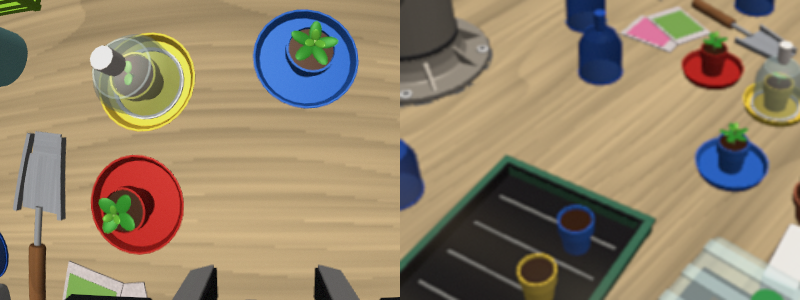

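The final view shows the cloche flat in the yellow saucer over its pot, at about (140,80). The red pot (130,205) and blue pot (310,50) are upright and centred, and the bare blue and yellow pots in view are undisturbed.

```bash
python3 -c "
from station import job_done
print(job_done())"
```

```text
the job is handed in; nothing more can be done
None
```

The job is handed in at about 33 s: all three seedling pots stand centred in their own saucers, and the cloche sits flat over the yellow one; no verdict came back, and I did not recheck the bare red pot at the end.

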